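# Close a parts tin with its nested lids, then lift the outer lid alone

### The job

The bearing in the open parts tin has to be sealed in. Take the nested pair of lids by the inner lid's stem, lower both together onto the tin and keep hold of the stem until the inner lid's plug is fully home in the mouth; then lift the outer lid alone by its collar, straight up, leaving the inner lid seated, so that I can see the seal is down. Finish while still holding the outer lid level and still in the gripper over the tin, its skirt wholly above the top of the stem, and leave the spark plug and the screwdriver on the bench where they lie.

Things in the scene. Friction and masses are not known exactly. Their poses are not given: they have to be found in the camera images.
- tin: open round bare-steel tin standing upright, fixed to the bench: 94 mm outside diameter, 60 mm high, mouth 88 mm inside diameter, wall 3 mm; a 52 mm bearing, 15 mm high, lies in it. Origin: centre of its underside; z up. It stands near the vice and the lids near the file box, or the other way round
- tin_mouth (a point): centre of the tin's mouth, level with the rim, 60 mm above the tin's origin
- inner_lid: inner lid, loose, 0.18 to 0.35 kg, round, standing upright on the bench under the outer lid. Origin: centre of its underside, z up. Rubber plug 83 mm across (bottom edge 74) 0 to 14 mm up, 2.5 mm play all round in the tin; aluminium flange 96 mm across, 14 to 19 mm; 29 mm hub, 19 to 23 mm; then the stem. Seated, the flange lies on the rim and the origin is 46 mm above the tin's
- stem_head (a point): middle of the inner lid's aluminium stem head, 60 mm above the inner lid's origin: a round upright head 24 mm across, 49 to 73 mm up. While nested the top 26 mm of it stands above the outer lid's collar; grip it there. Lifted by it, the inner lid carries the outer lid on its flange
- outer_lid: outer lid, steel, loose, 0.14 to 0.28 kg, round, lying on the inner lid's flange; nothing fastens the two. Origin: centre of its skirt's lower edge, z up, 4 mm above the inner lid's origin while nested. Skirt 110 mm outside, 104 inside diameter; top plate 15 to 19 mm up; collar round the central hole up to 43 mm. Clear of the stem when lifted 71 mm or more
- collar (a point): middle of the outer lid's upright collar, 31 mm above the outer lid's origin: 44 mm outside diameter, 24 mm tall above the plate, bore 32 mm, through which the stem head passes freely. Grip it from above with the stem between the fingers; while nested the stem's top is 38 mm above this point
- spark_plug_0: grey and white spark plug, 53x62x20 mm, lying in front of the blue file box; a bystander. Origin: centre of its underside
- screwdriver_yellow: screwdriver with a yellow handle, 188 mm long, 22 mm high, lying along the front edge of the bench; a bystander. Origin: centre of its underside

How it is judged:
By the outcome, as a careful person would: the job done as asked, in the order asked, and still so for the second after the job is handed in, while the arm keeps its last pose, push and grip.
It also fails if it takes over 45 s, if anything falls off the work surface, if the arm or the gripper's body presses on something with over 40 N, if the wrist force passes 120 N, or if a joint passes its speed limit or range.

### The arm

A 6-joint arm with a two-finger parallel gripper is mounted at the origin on a cart in front of the work surface, level with it; the furniture and walls round the work are solid. World frame = base frame: x ahead of the robot, y to its left, z up, the work surface at z = 0. Lengths are in m, angles in degrees, forces in N, time in s.
With the tool pointing down it reaches from about 0.25 to 0.725 m from the base axis. Payload 9.7 kg.
Tool frame: the origin (TCP) lies where the fingers leave the gripper's body, on its centre line; the fingertips stand 73 mm ahead of it and the grasp point (between the pads) lies 54 mm ahead of it; y points along the fingers, x is the direction in which the jaws open and shut, and the axes are right-handed (so a half turn about y gives the same grasp; the last joint's range is limited). The gripper opens to 85 mm and grips with 20 to 120 N. Pads are 22 mm wide; open, the fingers measure 114 mm over their backs; the gripper's body (76 mm by 85 mm) begins 54 mm behind the grasp point. The pads swing forward as they close: fully open they stand 13 mm farther back than shut.
Start: joints at [0, 4.979, 10.078, 95.1, 0, 90], TCP at [0.55, -0, 0.304] pointing down, gripper open.
Joint ranges: [-179.16, 179.16], [-48.56, 103.87], [-65.8, 70.77], [-126.05, 130.52], [-82.76, 87.17], [-180, 180]. Speed limits (degrees/s): [127.2, 127.2, 147.25, 180, 180, 180].

### API

Orientations are given as [roll, pitch, yaw] about the fixed x, y, z axes, in that order (R = Rz(yaw) Ry(pitch) Rx(roll)).
In Python, from workcell import sensors, imaging, bot, models gives the robot as it stands.
- The arm moves only by the tool arm_command, never from a script. Its argument "rows" is one flat list of numbers, 7 for each row, row after row: the shift along the tool's x, y, z in cm, then the turn, a rotation vector about the tool's x, y, z in degrees, then the gripper's target within -1 to 1 (fully open at 1, half-way at 0, shut at -1). A call has 1 to 12 rows; each row is the pose to reach, as a shift and turn from the pose commanded when the call began, along the tool's axes at that moment; what a row does not reach only later rows make up. A row lasts 1/12 s, in which the tool goes at most 41.7 mm and 7.16 degrees, less where a joint would pass 70% of its speed; a pose out of reach is approached as far as the arm can. A call with a gripper value outside its range is refused whole. The fingers move at their own pace and stop on an object; "force" is the grip in N (left out, the last holds). Time passes only in rows, so rows that repeat a pose let the fingers close. It gives the time, the measured TCP pose, the force and the opening at its end, in the units of the state.
- sensors.get_obs(): the state, without advancing time (a new reading comes with each control period).
- imaging.camera(name): name is "scene" or "side" or "wrist"; returns a dict with "pixels" (480x640x3 uint8, blue, green, red), "z_map" (480x640 float32, m along the optical axis (not along the pixel's ray), 0 where there is no reading), "camera_matrix" (3x3 intrinsics, pixels), "world_from_camera" (4x4, takes a point from camera to world coordinates). Camera axes: x right, y up, looking along -z (the intrinsics and any distortion apply to the point x, -y, -z); pixel columns grow to the right and rows downward; lengths in m; the calibration is good to about 2 mm. A picture is of the moment at which its call begins.
- bot.job_done(): hands the job in, once; it reports no verdict.
Trained networks look in the newest picture that a camera, given by its name, has taken for a name from the list of things; names that differ only in an ending like _2 or _b are one class to them, and where a whole thing is asked for, a point or a joint stands for the part that bears it (a point fixed in the world has none). Each returns a list of dicts, best first, with "conf" (0 to 1); they miss things now and then, are a little off and sometimes report something else, mostly with a low value. They report only what shows in the picture. A call takes as long as a camera call.
- models.search_frame(thing, camera): "extent" ([centre column, centre row, width, height] in pixels, round what is visible of it).
- models.spot_point(thing, camera): "location" ([column, row] in pixels: a listed point, or the origin of a listed thing).
The state is a dict: "time": time; "q": joint angles; "qd": joint speeds; "joint_efforts": joint torques, N m; "ee_pos": TCP position; "tcp_rot": TCP orientation; "wrist_force": force on the tool from outside, world axes, zero at the start; "torque": the same for the moment, N m; "opening": finger opening in m.
Only numpy, scipy, OpenCV 4.12 (cv2) and the standard library are available. Lean on these libraries where they do the work, as an engineer would, in place of code of your own. Each camera call takes 0.05 s, during which the arm holds its last target.

## Working session

There is one attempt and no reset: what is moved stays moved. The work goes in short steps, Python scripts to look and compute and a tool call to move; the robot and the scene stay as the last step left them, time stands still between calls to the robot, and variables do not carry over. Pictures are saved under pics/ and viewed, and the job is handed in when it is done.

Besides the shell and the picture viewer there is one more tool, called after "Request:" as a command line: name --argument value ..., lists and objects as JSON in quotes. arm_command: Moves the arm, as the interface text tells. Its arguments: {"type":"object","properties":{"rows":{"type":"array","items":{"type":"number"}},"force":{"type":"number"}},"required":["rows"]}

```bash
mkdir -p pics
cat > h.py <<'E'
from workcell import sensors, imaging, bot, models
import numpy as np, cv2
def cam(n,f=None):
    c=imaging.camera(n)
    if f: cv2.imwrite('pics/'+f,c['pixels'])
    return c
def pts(c):
    K=c['camera_matrix'];z=c['z_map'];v,u=np.mgrid[0:480,0:640]
    X=(u-K[0,2])/K[0,0]*z;Y=-(v-K[1,2])/K[1,1]*z
    P=np.stack([X,Y,-z,np.ones_like(z)],-1)@c['world_from_camera'].T
    P=P[...,:3];P[z<=0]=np.nan
    return P
E
python3 - <<'E'
from h import *
print(sensors.get_obs())
for n in ['scene','side','wrist']:
    c=cam(n,n+'0.png');P=pts(c)
    print(n,c['camera_matrix'].tolist(),c['world_from_camera'].round(3).tolist(),[k for k in c])
    for t in ['tin','tin_mouth','stem_head','collar','inner_lid','outer_lid']:
        r=models.spot_point(t,n)[:2]
        for d in r:
            u,v=map(int,d['location']); 
            print(t,d, P[v,u].round(3) if 0<=v<480 and 0<=u<640 else '')
E
```

```text
{'time': 0.0, 'q': array([ 2.14132276e-05,  5.01055764e+00,  1.00342237e+01,  9.51016487e+01,
       -1.26460383e-04,  8.99994432e+01]), 'qd': array([ 0.04670747, -0.06842935, -0.05277877,  0.07537328,  0.1223833 ,
        0.09786659]), 'joint_efforts': array([ 7.68234549e-04, -5.20392072e+01,  4.64802504e+01,  1.63646933e-02,
        2.23589603e-05, -6.77332673e-05]), 'ee_pos': array([ 5.49851667e-01, -2.63301880e-07,  3.03186166e-01]), 'tcp_rot': array([-9.00001257e+01,  7.79826350e-02,  5.78169277e-04]), 'wrist_force': array([-0.68168733, -0.30615839, -0.45901573]), 'torque': array([ 0.01224403, -0.00121096,  0.0052681 ]), 'opening': 0.08529890565603929}
scene [[515.6308519853166, 0.0, 314.78249309919903], [0.0, 515.6308519853166, 234.63751303422853], [0.0, 0.0, 1.0]] [[0.696, 0.482, -0.533, 0.003], [-0.718, 0.489, -0.495, -0.588], [0.022, 0.727, 0.686, 0.653], [0.0, 0.0, 0.0, 1.0]] ['pixels', 'z_map', 'camera_matrix', 'world_from_camera']
tin {'location': [383.8, 305.3], 'conf': 0.79} [ 0.43  -0.333  0.056]
tin_mouth {'location': [386.9, 278.7], 'conf': 0.92} [ 0.508 -0.283  0.01
[... 836 characters left out ...]
4.0], 'conf': 0.65} [ 0.487 -0.349  0.021]
stem_head {'location': [277.1, 224.7], 'conf': 0.79} [ 0.525 -0.143  0.071]
collar {'location': [277.6, 236.6], 'conf': 0.66} [ 0.522 -0.135  0.049]
inner_lid {'location': [281.7, 252.5], 'conf': 0.61} [ 0.509 -0.126  0.021]
outer_lid {'location': [280.1, 247.4], 'conf': 0.7} [ 0.513 -0.129  0.029]
wrist [[348.21596192713713, 0.0, 321.2614304873583], [0.0, 348.21596192713713, 243.02869906177685], [0.0, 0.0, 1.0]] [[1.0, 0.0, 0.001, 0.55], [-0.0, 0.96, 0.281, 0.071], [-0.001, -0.281, 0.96, 0.375], [0.0, 0.0, 0.0, 1.0]] ['pixels', 'z_map', 'camera_matrix', 'world_from_camera']
stem_head {'location': [298.1, 358.5], 'conf': 0.59} [ 0.527 -0.137  0.073]
```

View pics/scene0.png

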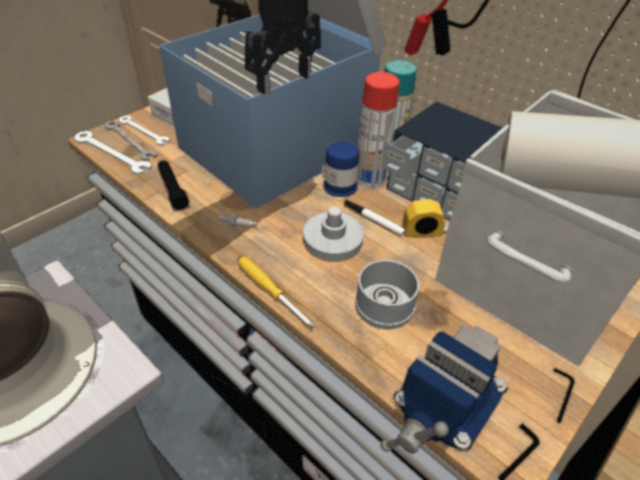

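View pics/side0.png

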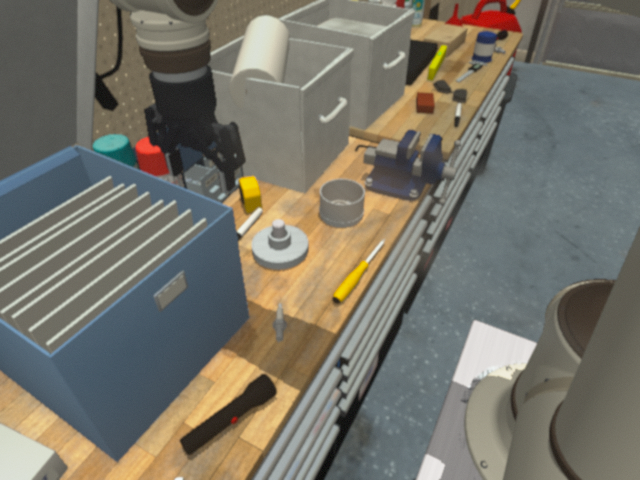

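View pics/wrist0.png

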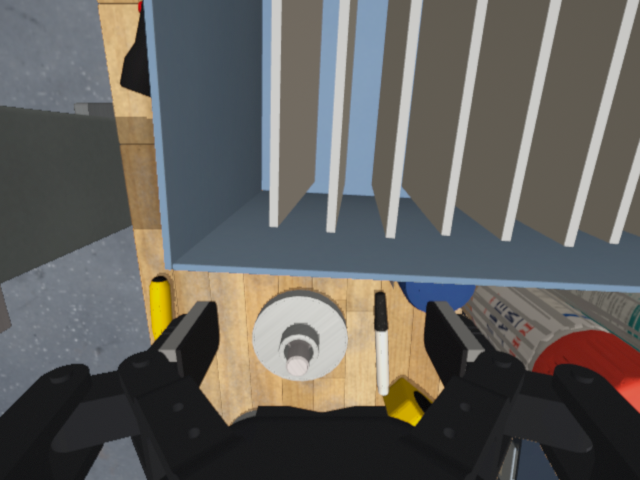

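```bash
cat > fit.py <<'E'
from h import *
from scipy.optimize import least_squares
def circ(p,r=None):
    x0=[*p.mean(0)[:2]]+([] if r else [.04])
    f=lambda x: np.hypot(p[:,0]-x[0],p[:,1]-x[1])-(r or x[2])
    s=least_squares(f,x0,loss='soft_l1',f_scale=.001)
    return s.x.round(4), np.std(s.fun).round(4), len(p)
E
python3 - <<'E'
from fit import *
for n in ['scene','side','wrist']:
    P=pts(cam(n)).reshape(-1,3);P=P[~np.isnan(P).any(1)]
    near=lambda c,r:P[np.hypot(P[:,0]-c[0],P[:,1]-c[1])<r]
    q=near((.518,-.14),.08)
    for nm,lo,hi,r in [('skirt',.006,.017,.055),('stem',.052,.068,.012),('collar',.028,.044,.022)]:
        s=q[(q[:,2]>lo)&(q[:,2]<hi)]
        if nm!='skirt': s=s[np.hypot(s[:,0]-.52,s[:,1]+.14)<.04]
        if len(s)>5: print(n,nm,circ(s,r),circ(s))
    s=q[(q[:,2]>.069)]
    print(n,'stemtop',np.median(s,0),len(s),np.percentile(q[:,2],[1,99]))
    q=near((.46,-.305),.1)
    s=q[(q[:,2]>.056)&(q[:,2]<.066)]
    if len(s)>5: print(n,'rim',s.min(0),s.max(0),circ(s,.0455),circ(s))
    s=q[(q[:,2]>.01)&(q[:,2]<.05)]
    # box face
    b=P[(P[:,0]>.4)&(P[:,0]<.7)&(P[:,1]>-.11)&(P[:,1]<.3)&(P[:,2]>.04)&(P[:,2]<.24)]
    if len(b): print(n,'box',np.percentile(b,[0.5,2,50,99],axis=0).round(3).tolist())
    t=P[(P[:,0]>.3)&(P[:,0]<.8)&(P[:,1]>-.5)&(P[:,1]<-.22)&(P[:,2]>.07)]
    if len(t): print(n,'nearTinTall',t.min(0),np.percentile(t,[2,50,98],axis=0).round(3).tolist())
E
```

```text
scene skirt (array([ 0.5245, -0.1472]), np.float64(0.0018), 258) (array([ 0.5242, -0.1475,  0.0547]), np.float64(0.0018), 258)
scene stem (array([ 0.525 , -0.1466]), np.float64(0.0009), 97) (array([ 0.5244, -0.147 ,  0.0114]), np.float64(0.0009), 97)
scene collar (array([ 0.5249, -0.1469]), np.float64(0.0042), 252) (array([ 0.5219, -0.1493,  0.0187]), np.float64(0.0039), 252)
scene stemtop [ 0.52317423 -0.14921791  0.07068365] 79 [-0.00475392  0.07059447]
scene rim [ 0.42346787 -0.35697039  0.05601326] [ 0.51805915 -0.26405662  0.06031845] (array([ 0.4704, -0.3104]), np.float64(0.0011), 330) (array([ 0.4704, -0.3104,  0.0453]), np.float64(0.0011), 330)
scene box [[0.482, -0.099, 0.042], [0.483, -0.093, 0.046], [0.559, 0.026, 0.165], [0.698, 0.293, 0.232]]
scene nearTinTall [ 0.30018544 -0.49999532  0.07000813] [[0.323, -0.497, 0.075], [0.58, -0.437, 0.192], [0.756, -0.24, 0.28]]
side skirt (array([ 0.5251, -0.1466]), np.float64(0.0008), 242) (array([ 0.5249, -0.1462,  0.0547]), np.float64(0.0008), 242)
side stem (array([ 0.5253, -0.1463]), np.float64(0.001), 79) (array([ 0.5251, -0.1
[... 669 characters left out ...]
81]]
wrist skirt (array([ 0.5251, -0.1479]), np.float64(0.0003), 324) (array([ 0.5251, -0.1475,  0.0547]), np.float64(0.0003), 324)
wrist stem (array([ 0.5254, -0.1475]), np.float64(0.0004), 200) (array([ 0.5254, -0.1472,  0.0117]), np.float64(0.0004), 200)
wrist collar (array([ 0.5252, -0.1481]), np.float64(0.0047), 418) (array([ 0.5255, -0.1436,  0.018 ]), np.float64(0.0042), 418)
wrist stemtop [ 0.52554334 -0.14487057  0.07368579] 406 [-0.00056963  0.07414057]
wrist box [[0.487, -0.075, 0.045], [0.487, -0.063, 0.06], [0.614, 0.065, 0.191], [0.699, 0.156, 0.237]]
wrist nearTinTall [ 0.71915627 -0.2466322   0.08645061] [[0.719, -0.243, 0.088], [0.722, -0.235, 0.118], [0.753, -0.221, 0.132]]
```

Run:
```python
from fit import *
H=np.full((60,60),-1.)
for n in ['scene','side','wrist']:
    P=pts(cam(n)).reshape(-1,3);P=P[~np.isnan(P).any(1)]
    P=P[(P[:,2]<.25)]
    i=((P[:,0]-.25)/.02).astype(int);j=((P[:,1]+.5)/.02).astype(int)
    m=(i>=0)&(i<28)&(j>=0)&(j<28)
    for a,b,z in zip(i[m],j[m],P[m,2]): H[a,b]=max(H[a,b],z)
print('     '+''.join(f'{-50+2*j:4d}' for j in range(28)))
for a in range(28): print(f'{25+2*a:4d} '+''.join(f'{H[a,b]*1000:4.0f}' if H[a,b]>=0 else '   .' for b in range(28)))
```

```text
-50 -48 -46 -44 -42 -40 -38 -36 -34 -32 -30 -28 -26 -24 -22 -20 -18 -16 -14 -12 -10  -8  -6  -4  -2   0   2   4
  25    .   .   .   .   .   .   .   .   .   .   .   .   .   .   .   .   .   .   .   .   .   .   .   .   .   .   .   .
  27  122  72  14   .   .   .   .   .   .   .   .   .   .   .   .   .   .   .   .   .   .   .   .   .   .   .   .   .
  29  125  78  27   .   .   .   .   .   .   .   .   .   .   .   .   .   .   .   .   .   .   .   .   .   .   .   .   .
  31  120 122 124 106   .   .   .   .   .   .   .   .   .   .   .   .   .   .   .   .   .   .   .   .   .   .   .   .
  33  124 125 124 122   2   1   1   1   1   1   1   1   1   1   1   2   1   3   2   3   3   3   3   3   4   3   3   3
  35  123 122 122 121  14   1   2   1   1   2   1  14  15  15  15  19  20  23  25  25  25  22   4   3   3   3   3   4
  37  123 122 124 123  14   1   1   1   1   1   1   2   2   2   2   1   1  13  24  24  25  23   2   3   3   3   3   3
  39  124 125 124 123  14   1   2   1   1   1   2   2   3   3   3   2   1   2   2   3   3   3   2   2   2   2  16   9
  41  118  94  94  68  14   2   1   1  60  6
[... 1615 characters left out ...]
50 250 250 250   .   .   . 187 250   .   6  93  53  94  93 117 120  24 117 224 224 225 228   .   . 235 210 210
  71  250 199 185   .   .   .   .   . 250 250  50 139 140 141 142 143 142 140 141 223 224 226 227   .   . 236 212 212
  73  205   .   .   .   .   .   . 249 250 244   . 140 139 140 142 142 142 141 140 221 224 225 225   .   . 235 175 176
  75    .   .   .   .   .   .   . 248 249   .   . 140 140 140 142 140 141 140 139 139   .   .   .   .   . 236   .   .
  77    .   .   .   .   .   .   .   . 248   .   . 139 139 139 139 140 140 140 140 139 211 215 216 216 250 250   .   .
  79    .   .   .   .   .   .   .   . 247   .   . 139 139 139 140 140 139 140 140 138 213 216 216 215 250 250 250 250
```

Request:
arm_command --rows '[-0.5,0,-3,0,0,0,0,-1,1,-6,0,0,0,0,-1.5,2,-9,0,0,0,0,-2,4,-12,0,0,0,0,-2.3,6,-14,0,0,0,0,-2.5,8,-14.7,0,0,0,0,-2.5,9.5,-14.7,0,0,0,0,-2.5,10.3,-14.7,0,0,0,0,-2.5,10.3,-14.7,0,0,0,0,-2.5,10.3,-14.7,0,0,0,0]' --force 60

```text
time: 2.18
ee_pos: [0.5251, -0.1467, 0.2013]
tcp_rot: [-90.0, -0.0, 0.0]
wrist_force: [-0.2, 0.1, 1.3]
opening: 0.0429
```

Run:
```python
from fit import *
o=sensors.get_obs();print(o['ee_pos'],o['tcp_rot'],o['opening'],o['wrist_force'])
for n in ['scene','side','wrist']:
    P=pts(cam(n,n+'1.png')).reshape(-1,3);P=P[~np.isnan(P).any(1)]
    q=P[(abs(P[:,0]-.525)<.07)&(abs(P[:,1]+.147)<.03)]
    for s in (-1,1):
        t=q[(s*(q[:,0]-.525)>.015)&(q[:,2]>.06)]
        if len(t): print(n,'tip zmin',s,np.sort(t[:,2])[:8].round(4), np.sort(t[t[:,2]<.16,0]*s)[:5])
    s=q[(q[:,2]>.052)&(q[:,2]<.068)&(np.hypot(q[:,0]-.525,q[:,1]+.147)<.02)]
    if len(s)>5: print('stem',circ(s,.012))
```

```text
[ 0.52507161 -0.14672847  0.20128134] [-8.99987056e+01 -1.29464126e-04  2.27516055e-02] 0.0429362074677399 [-0.2398983   0.06785524  1.28409762]
scene tip zmin -1 [0.1272 0.1291 0.1293 0.13   0.1301 0.1302 0.1309 0.1309] [-0.50435103 -0.50417701 -0.5036222  -0.50311746 -0.50292142]
scene tip zmin 1 [0.1283 0.1287 0.1289 0.1291 0.1292 0.1297 0.1298 0.1298] [0.54298398 0.54370424 0.54379869 0.54397483 0.54416736]
stem (array([ 0.5248, -0.1469]), np.float64(0.0009), 97)
side tip zmin -1 [0.1298 0.1311 0.1312 0.133  0.1332 0.1336 0.134  0.1348] [-0.50482917 -0.50422915 -0.50413152 -0.50384488 -0.50382231]
side tip zmin 1 [0.1313 0.1313 0.1315 0.1317 0.1317 0.1327 0.1333 0.1336] [0.54510242 0.54529984 0.54532712 0.54532968 0.54541425]
stem (array([ 0.5254, -0.1462]), np.float64(0.001), 76)
wrist tip zmin -1 [0.1315 0.1322 0.1322 0.1324 0.1325 0.1325 0.1327 0.1327] [-0.50473001 -0.50466109 -0.50465562 -0.50465135 -0.50463878]
wrist tip zmin 1 [0.1314 0.1319 0.132  0.132  0.1324 0.1328 0.1328 0.1329] [0.54679399 0.54685659 0.54687355 0.5468766  0.54689509]
stem (array([ 0.5254, -0.1474]), np.float64(0.0002), 227)
```

Request:
arm_command --rows '[0,2.5,0,0,0,0,0,0,5,0,0,0,0,0,0,7,0,0,0,0,0,0,7.8,0,0,0,0,0,0,7.8,0,0,0,0,0,0,7.8,0,0,0,0,-1,0,7.8,0,0,0,0,-1,0,7.8,0,0,0,0,-1,0,7.8,0,0,0,0,-1,0,7.8,0,0,0,0,-1]' --force 80

```text
time: 3.17
ee_pos: [0.5254, -0.1471, 0.1249]
tcp_rot: [-90.0, -0.1, 0.0]
wrist_force: [-4.5, 1.9, 6.9]
opening: 0.0215
```

Run:
```python
from fit import *
o=sensors.get_obs();print(o['ee_pos'],o['tcp_rot'],o['opening'],o['wrist_force'])
c=cam('side','side2.png');cv2.imwrite('pics/side2c.png',cv2.resize(c['pixels'][100:340,160:480],(800,600)))
```

```text
[ 0.525355   -0.1471055   0.12487022] [-9.00303400e+01 -1.02555618e-01  1.37938108e-03] 0.021465893694874713 [-4.50291024  1.87681578  6.94604759]
```

View pics/side2c.png

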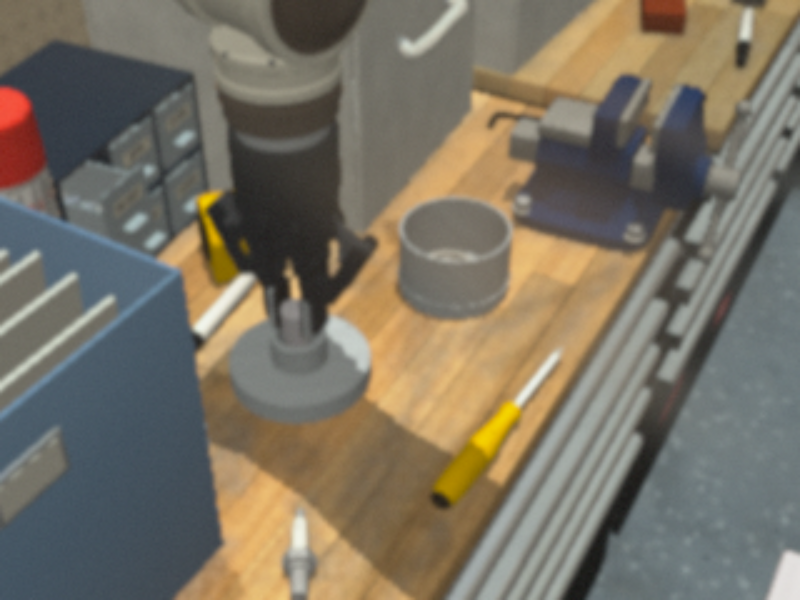

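Request:
arm_command --rows '[0,-0.5,0,0,0,0,-1,0,-1,0,0,0,0,-1,0,-2,0,0,0,0,-1,0,-3.5,0,0,0,0,-1,0,-5,0,0,0,0,-1,0,-6.5,0,0,0,0,-1,0,-8,0,0,0,0,-1,0,-9,0,0,0,0,-1,0,-9.5,0,0,0,0,-1,0,-9.5,0,0,0,0,-1,0,-9.5,0,0,0,0,-1]'

```text
time: 4.13
ee_pos: [0.525, -0.147, 0.2176]
tcp_rot: [-90.0, 0.0, -0.0]
wrist_force: [0.1, 0.3, -4.7]
opening: 0.0211
```

Run:
```python
from fit import *
o=sensors.get_obs();print(o['ee_pos'],o['tcp_rot'],o['opening'],o['wrist_force'])
for n in ['scene','side']:
    c=cam(n,n+'3.png');cv2.imwrite('pics/'+n+'3c.png',cv2.resize(c['pixels'][80:320,160:480],(800,600)))
    P=pts(c).reshape(-1,3);P=P[~np.isnan(P).any(1)]
    q=P[np.hypot(P[:,0]-.4705,P[:,1]+.309)<.06]
    s=q[(q[:,2]>.056)&(q[:,2]<.066)]
    print(n,'rim',circ(s,.0455), np.median(s[:,2]))
    q=P[np.hypot(P[:,0]-.525,P[:,1]+.147)<.065]; 
    for lo in np.arange(.08,.15,.005):
        s=q[(q[:,2]>lo)&(q[:,2]<lo+.005)]
        if len(s)>8: print(lo.round(3),circ(s,.055),circ(s))
```

```text
[ 0.52499623 -0.14701119  0.21758929] [-8.99972986e+01  1.32775431e-02 -6.36468323e-04] 0.021133559356641924 [ 0.14293153  0.26206501 -4.72800724]
scene rim (array([ 0.4703, -0.3104]), np.float64(0.0011), 316) 0.05778486606859312
0.09 (array([ 0.525 , -0.1461]), np.float64(0.0004), 14) (array([ 0.5258, -0.145 ,  0.0562]), np.float64(0.0004), 14)
0.095 (array([ 0.5243, -0.1469]), np.float64(0.0008), 136) (array([ 0.5242, -0.147 ,  0.0549]), np.float64(0.0008), 136)
0.1 (array([ 0.5242, -0.1468]), np.float64(0.0009), 146) (array([ 0.524 , -0.147 ,  0.0547]), np.float64(0.0009), 146)
0.105 (array([ 0.5242, -0.1471]), np.float64(0.0008), 151) (array([ 0.5239, -0.1473,  0.0547]), np.float64(0.0008), 151)
0.11 (array([ 0.5345, -0.1382]), np.float64(0.0116), 1486) (array([ 0.5247, -0.1467,  0.0434]), np.float64(0.0095), 1486)
0.115 (array([ 0.544 , -0.1199]), np.float64(0.0141), 118) (array([ 0.4867, -0.168 ,  0.0308]), np.float64(0.0182), 118)
0.12 (array([ 0.549 , -0.1217]), np.float64(0.0091), 70) (array([ 0.5216, -0.1494,  0.0192]), np.float64(0.0011), 70)
0.125 (array([ 0.5514, -0.1236
[... 1266 characters left out ...]
97, -0.1785]), np.float64(0.0078), 54) (array([ 0.5226, -0.1437,  0.0192]), np.float64(0.0011), 54)
0.125 (array([ 0.5409, -0.1777]), np.float64(0.0086), 62) (array([ 0.5223, -0.1431,  0.0188]), np.float64(0.0012), 62)
0.13 (array([ 0.5423, -0.1785]), np.float64(0.0079), 76) (array([ 0.5226, -0.1429,  0.0182]), np.float64(0.0044), 76)
0.135 (array([ 0.5418, -0.1831]), np.float64(0.0066), 124) (array([-258.2583,  532.336 ,  592.0235]), np.float64(0.0077), 124)
0.14 (array([ 0.532 , -0.1895]), np.float64(0.0022), 24) (array([ 0.5232, -0.1517,  0.0171]), np.float64(0.0014), 24)
0.145 (array([ 0.5257, -0.1899]), np.float64(0.0016), 34) (array([ 0.5256, -0.1876,  0.0527]), np.float64(0.0016), 34)
```

View pics/side3c.png

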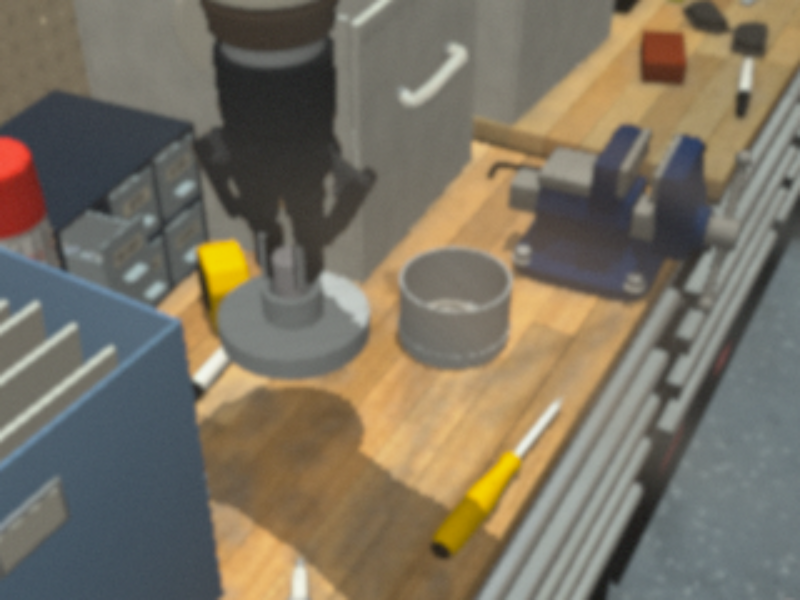

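View pics/scene3c.png

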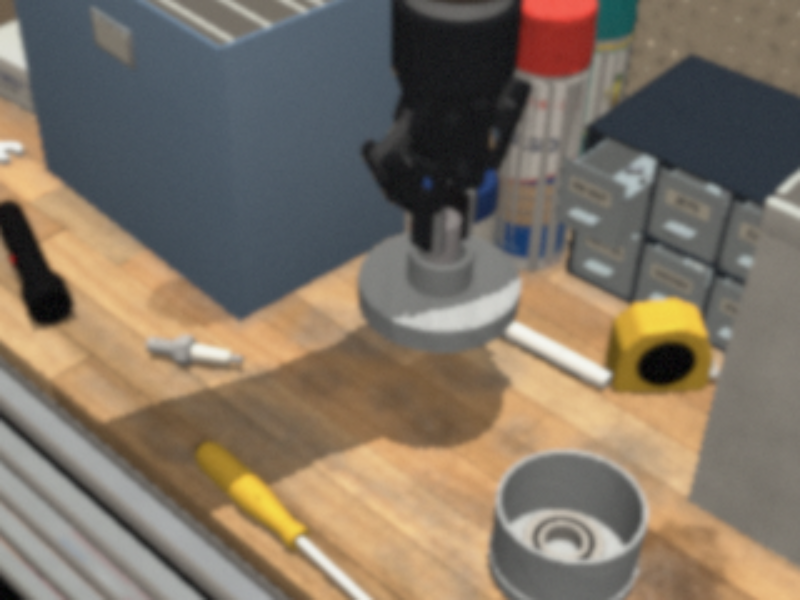

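Run:
```python
from fit import *
for n in ['scene','side']:
    c=cam(n);P=pts(c);W=c['world_from_camera'];K=c['camera_matrix'];C=W[:3,3]
    P=P.reshape(-1,3);P=P[~np.isnan(P).any(1)]
    q=P[np.hypot(P[:,0]-.4705,P[:,1]+.309)<.06]
    d=np.array([.4705,-.309])-C[:2];d/=np.linalg.norm(d)
    s_=(q[:,:2]-[.4705,-.309])@d
    for lo,hi in [(.012,.03),(.03,.05)]:
        s=q[(q[:,2]>lo)&(q[:,2]<hi)&(s_<-.005)]
        s=s[np.hypot(s[:,0]-.4705,s[:,1]+.309)>.043]
        print(n,'outer',lo,circ(s,.047),circ(s))
    s=q[(q[:,2]>.028)&(q[:,2]<.054)&(s_>.005)]
    print(n,'inner',circ(s,.044),circ(s))
    for t in ['tin_mouth','tin']:
        for r in models.spot_point(t,n)[:1]:
            u,v=r['location'];ray=W[:3,:3]@np.array([(u-K[0,2])/K[0,0],-(v-K[1,2])/K[1,1],-1])
            z0=.06 if t=='tin_mouth' else 0
            print(n,t,r['conf'],(C+ray*(z0-C[2])/ray[2]).round(4))
```

```text
scene outer 0.012 (array([ 0.4713, -0.3099]), np.float64(0.0008), 478) (array([ 0.4713, -0.3099,  0.0469]), np.float64(0.0008), 478)
scene outer 0.03 (array([ 0.4714, -0.3098]), np.float64(0.0007), 489) (array([ 0.4711, -0.31  ,  0.0467]), np.float64(0.0007), 489)
scene inner (array([ 0.471, -0.31 ]), np.float64(0.0008), 631) (array([ 0.4714, -0.3098,  0.0436]), np.float64(0.0008), 631)
scene tin_mouth 0.76 [ 0.4714 -0.3116  0.06  ]
scene tin 0.72 [ 0.4716 -0.3082  0.    ]
side outer 0.012 (array([ 0.4721, -0.309 ]), np.float64(0.0012), 323) (array([ 0.4721, -0.3091,  0.047 ]), np.float64(0.0012), 323)
side outer 0.03 (array([ 0.472 , -0.3092]), np.float64(0.0011), 334) (array([ 0.4717, -0.3086,  0.0465]), np.float64(0.0011), 334)
side inner (array([ 0.4717, -0.3085]), np.float64(0.0012), 402) (array([ 0.4719, -0.3089,  0.0437]), np.float64(0.0012), 402)
side tin_mouth 0.68 [ 0.4675 -0.3144  0.06  ]
side tin 0.56 [ 0.4755 -0.3043  0.    ]
```

Request:
arm_command --rows '[-0.3,0,-1,0,0,0,-1,-1,0,-3,0,0,0,-1,-1.8,0,-5.5,0,0,0,-1,-2.6,0,-8,0,0,0,-1,-3.4,0,-10.5,0,0,0,-1,-4.2,0,-13,0,0,0,-1,-4.9,0,-15,0,0,0,-1,-5.28,0,-16.2,0,0,0,-1,-5.28,0,-16.27,0,0,0,-1,-5.28,0,-16.27,0,0,0,-1,-5.28,0,-16.27,0,0,0,-1,-5.28,0,-16.27,0,0,0,-1]'

```text
time: 5.53
ee_pos: [0.4725, -0.3089, 0.2179]
tcp_rot: [-90.0, -0.0, 0.1]
wrist_force: [-0.2, -0.3, -4.4]
opening: 0.0212
```

Run:
```python
from fit import *
o=sensors.get_obs();print(o['ee_pos'],o['tcp_rot'],o['opening'],o['wrist_force'])
for n in ['scene','side']:
    c=cam(n,n+'4.png');cv2.imwrite('pics/'+n+'4c.png',cv2.resize(c['pixels'][120:360,220:540],(800,600)))
    P=pts(c);C=c['world_from_camera'][:3,3]
    P=P.reshape(-1,3);P=P[~np.isnan(P).any(1)]
    q=P[np.hypot(P[:,0]-.4715,P[:,1]+.309)<.065]
    d=np.array([.4705,-.309])-C[:2];d/=np.linalg.norm(d)
    s_=(q[:,:2]-[.4705,-.309])@d
    s=q[(q[:,2]>.012)&(q[:,2]<.05)&(s_<-.005)]
    print(n,'tin',circ(s,.047),circ(s))
    for a,b in [(.095,.1),(.1,.105),(.105,.108)]:
        s=q[(q[:,2]>a)&(q[:,2]<b)&(s_<-.005)]
        if len(s)>8: print(n,'lid',circ(s,.055),circ(s))
    print('lowest lid pts',np.sort(q[q[:,2]>.07][:,2])[:10].round(4))
```

```text
[ 0.4725228  -0.30890399  0.21790073] [-8.99835104e+01 -1.60500116e-03  5.73937193e-02] 0.021243859496927378 [-0.23453364 -0.28354134 -4.36658286]
scene tin (array([ 0.4715, -0.3098]), np.float64(0.0061), 1004) (array([ 0.4712, -0.3099,  0.0467]), np.float64(0.0061), 1004)
scene lid (array([ 0.4718, -0.3089]), np.float64(0.0006), 141) (array([ 0.4717, -0.3089,  0.0549]), np.float64(0.0006), 141)
scene lid (array([ 0.4716, -0.3088]), np.float64(0.0007), 172) (array([ 0.4715, -0.3089,  0.0549]), np.float64(0.0007), 172)
scene lid (array([ 0.4717, -0.3089]), np.float64(0.0007), 101) (array([ 0.4717, -0.309 ,  0.055 ]), np.float64(0.0007), 101)
lowest lid pts [0.094  0.0946 0.0948 0.0948 0.095  0.0951 0.0953 0.0954 0.0955 0.0956]
side tin (array([ 0.4721, -0.309 ]), np.float64(0.0011), 659) (array([ 0.472 , -0.3088,  0.0468]), np.float64(0.0011), 659)
side lid (array([ 0.4724, -0.3087]), np.float64(0.0009), 74) (array([ 0.4724, -0.3088,  0.0551]), np.float64(0.0009), 74)
side lid (array([ 0.4721, -0.3083]), np.float64(0.0011), 121) (array([ 0.4718, -0.3077,  0.0544]), np.float64(0.0011), 121)
side lid (array([ 0.4722, -0.3085]), np.float64(0.0012), 62) (array([ 0.4722, -0.3085,  0.0551]), np.float64(0.0012), 62)
lowest lid pts [0.0961 0.0961 0.0963 0.0963 0.0965 0.0966 0.0966 0.0966 0.0966 0.0968]
```

View pics/side4c.png

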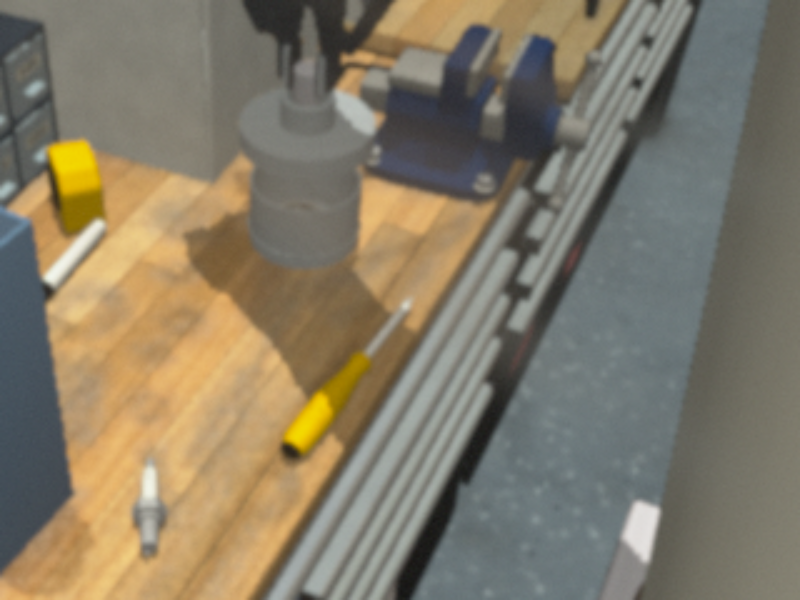

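View pics/scene4c.png

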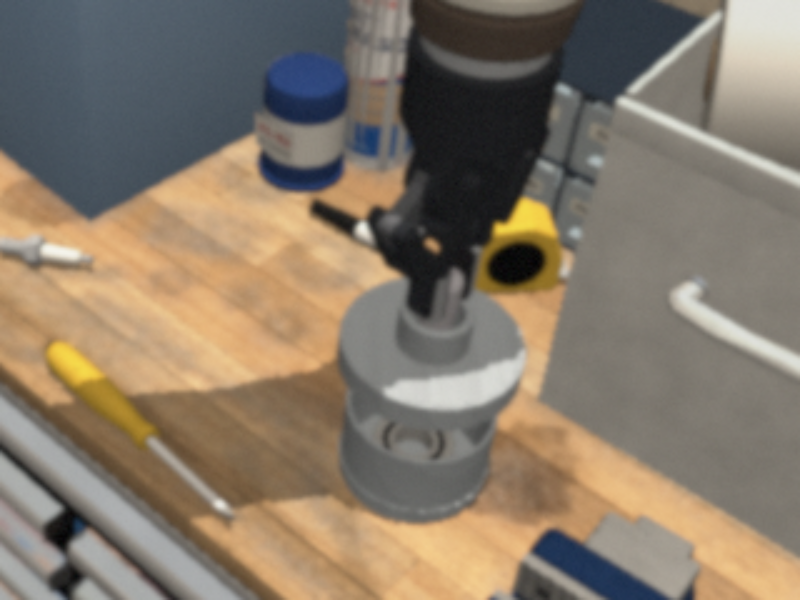

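Request:
arm_command --rows '[0,0.8,-0.03,0,0,0,-1,-0.02,1.8,-0.03,0,0,0,-1,-0.02,2.7,-0.03,0,0,0,-1,-0.02,3,-0.03,0,0,0,-1,-0.02,3,-0.03,0,0,0,-1,-0.02,3,-0.03,0,0,0,-1]'

```text
time: 6.13
ee_pos: [0.4718, -0.3099, 0.1875]
tcp_rot: [-90.0, 0.0, 0.0]
wrist_force: [0.4, -0.1, -4.1]
opening: 0.0211
```

Run:
```python
from fit import *
o=sensors.get_obs();print(o['ee_pos'],o['tcp_rot'],o['opening'],o['wrist_force'])
for n in ['scene','side']:
    c=cam(n,n+'5.png')
    P=pts(c);C=c['world_from_camera'][:3,3]
    P=P.reshape(-1,3);P=P[~np.isnan(P).any(1)]
    q=P[np.hypot(P[:,0]-.4715,P[:,1]+.309)<.065]
    d=np.array([.4705,-.309])-C[:2];d/=np.linalg.norm(d)
    s_=(q[:,:2]-[.4705,-.309])@d
    s=q[(q[:,2]>.012)&(q[:,2]<.04)&(s_<-.005)]
    print(n,'tin',circ(s,.047),circ(s))
    s=q[(q[:,2]>.067)&(q[:,2]<.08)&(s_<-.005)]
    if len(s)>8: print(n,'lid',circ(s,.055),circ(s))
o=sensors.get_obs();print(o['ee_pos'])
```

```text
[ 0.47183632 -0.30989825  0.18749663] [-8.99788710e+01  3.69198771e-02  6.29357195e-04] 0.021085747235060657 [ 0.35225987 -0.07153243 -4.10652053]
scene tin (array([ 0.4715, -0.3098]), np.float64(0.0008), 717) (array([ 0.4716, -0.3098,  0.0471]), np.float64(0.0008), 717)
scene lid (array([ 0.4709, -0.3099]), np.float64(0.0007), 404) (array([ 0.4706, -0.3101,  0.0548]), np.float64(0.0007), 404)
side tin (array([ 0.4719, -0.3089]), np.float64(0.0012), 492) (array([ 0.4719, -0.3088,  0.0469]), np.float64(0.0012), 492)
side lid (array([ 0.4715, -0.3098]), np.float64(0.0011), 286) (array([ 0.4715, -0.3097,  0.055 ]), np.float64(0.0011), 286)
[ 0.47208777 -0.31008941  0.18824822]
```

Request:
arm_command --rows '[0.05,0.4,0.05,0,0,0,-1,0.05,0.8,0.05,0,0,0,-1,0.05,1.2,0.05,0,0,0,-1,0.05,1.5,0.05,0,0,0,-1,0.05,1.7,0.05,0,0,0,-1,0.05,1.7,0.05,0,0,0,-1]'

```text
time: 6.73
ee_pos: [0.4723, -0.3094, 0.171]
tcp_rot: [-90.0, 0.0, -0.0]
wrist_force: [-1.4, -0.4, -3.4]
opening: 0.0214
```

Run:
```python
from fit import *
o=sensors.get_obs();print(o['ee_pos'],o['tcp_rot'],o['opening'],o['wrist_force'],o['torque'])
```

```text
[ 0.47233929 -0.30943583  0.17104474] [-8.99989776e+01  1.64900383e-03 -4.28932885e-03] 0.021428530666053863 [-1.4108194  -0.4447572  -3.42107493] [0.08565036 0.16075038 0.02565464]
```

Request:
arm_command --rows '[0,0.1,0,0,0,0,-1,0,0.2,0,0,0,0,-1,0,0.25,0,0,0,0,-1,0,0.3,0,0,0,0,-1,0,0.3,0,0,0,0,-1]'

```text
time: 7.15
ee_pos: [0.4722, -0.3094, 0.1708]
tcp_rot: [-90.1, -0.1, -0.0]
wrist_force: [-9.8, 6.3, 17.7]
opening: 0.0214
```

Run:
```python
from fit import *
o=sensors.get_obs();print(o['ee_pos'],o['tcp_rot'],o['wrist_force'],o['torque'])
for n in ['scene','side']:
    c=cam(n,n+'6.png');cv2.imwrite('pics/'+n+'6c.png',cv2.resize(c['pixels'][160:340,260:500],(800,600)))
    P=pts(c);C=c['world_from_camera'][:3,3]
    P=P.reshape(-1,3);P=P[~np.isnan(P).any(1)]
    r=np.hypot(P[:,0]-.472,P[:,1]+.3095)
    s=P[(r>.026)&(r<.052)&(P[:,2]>.06)&(P[:,2]<.08)]
    A=np.c_[s[:,:2]-[.472,-.3095],np.ones(len(s))];k,*_=np.linalg.lstsq(A,s[:,2],rcond=None)
    print(n,'plate z',k.round(4),np.median(s[:,2]),len(s), 'bench',np.median(P[(r>.06)&(r<.08)&(P[:,2]<.01),2]))
    b=P[(r>.052)&(r<.058)&(P[:,2]>.03)]; print(np.percentile(b[:,2],[0,2,98]).round(4))
```

```text
[ 0.47222992 -0.30938621  0.17075382] [-9.00622647e+01 -8.56094413e-02 -1.94919555e-03] [-9.82647976  6.30774603 17.69676522] [1.23799969 1.97611169 0.00740951]
scene plate z [-0.0003 -0.0018  0.067 ] 0.06700775517009416 1680 bench -0.002013025659261314
[0.0467 0.0516 0.4918]
side plate z [-0.0015  0.0006  0.0678] 0.06783863268869172 710 bench -0.001213731393430062
[0.0472 0.0514 0.4327]
```

View pics/side6c.png

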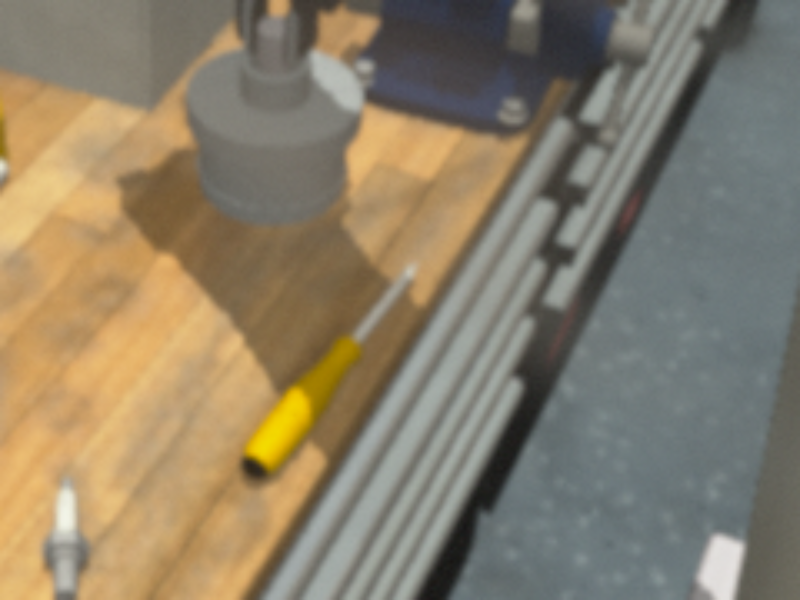

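View pics/scene6c.png

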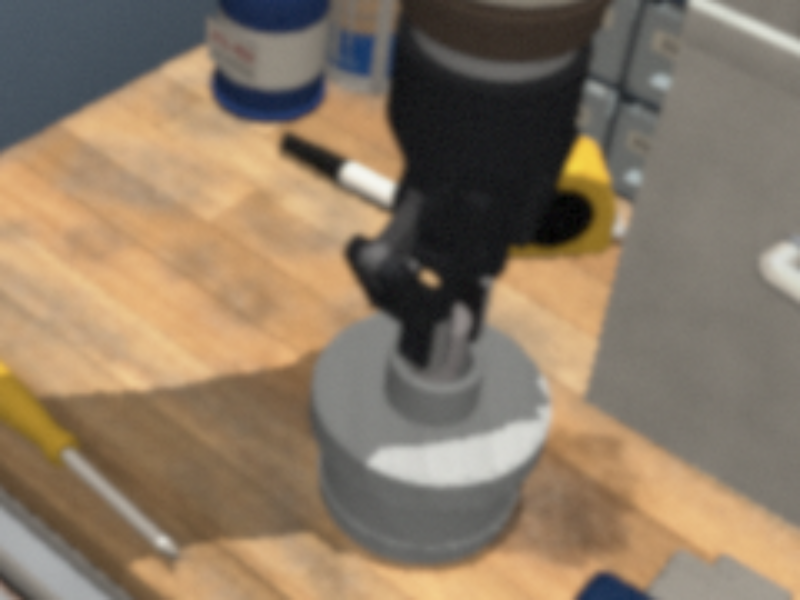

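Request:
arm_command --rows '[0,-0.15,0,0,0,0,-1,0,-0.15,0,0,0,0,0,0,-0.15,0,0,0,0,0.5,0,-0.15,0,0,0,0,0.5,0,-0.15,0,0,0,0,0.5,0,-0.15,0,0,0,0,0.5,0,-0.15,0,0,0,0,0.5]'

```text
time: 7.83
ee_pos: [0.4725, -0.3095, 0.1692]
tcp_rot: [-90.0, 0.0, -0.0]
wrist_force: [0.3, -0.1, 0.2]
opening: 0.0643
```

Run:
```python
from fit import *
o=sensors.get_obs();print(o['ee_pos'],o['opening'],o['wrist_force'])
for n in ['scene','side','wrist']:
    c=cam(n,n+'7.png')
    P=pts(c).reshape(-1,3);P=P[~np.isnan(P).any(1)]
    r=np.hypot(P[:,0]-.472,P[:,1]+.3095);q=P[r<.07]
    rr=r[r<.07]
    for nm,lo,hi,R,a,b in [('skirt',.055,.066,.055,.05,.06),('stem',.097,.114,.012,0,.016),('collar',.074,.09,.022,.017,.026)]:
        s=q[(q[:,2]>lo)&(q[:,2]<hi)&(rr>a)&(rr<b)]
        if len(s)>8: print(n,nm,circ(s,R))
    s=q[(rr<.011)&(q[:,2]>.11)&(q[:,2]<.125)]; print('stemtop',np.median(s[:,2]) if len(s) else None)
    for s in (-1,1):
        t=q[(s*(q[:,0]-.472)>.026)&(abs(q[:,1]+.3095)<.012)&(q[:,2]>.08)]
        if len(t): print('tip',np.sort(t[:,2])[:5].round(4),np.sort(t[t[:,2]<.125,0]*s)[:3])
```

```text
[ 0.47253014 -0.30954252  0.16924613] 0.06429680372922292 [ 0.32019381 -0.07949179  0.16962164]
scene skirt (array([ 0.4718, -0.3097]), np.float64(0.0014), 394)
scene stem (array([ 0.472 , -0.3092]), np.float64(0.0007), 109)
scene collar (array([ 0.4718, -0.3094]), np.float64(0.0011), 182)
stemtop 0.11668480046019847
tip [0.1011 0.1033 0.1035 0.1043 0.1045] [-0.44098839 -0.43964318 -0.4394608 ]
tip [0.0997 0.1003 0.1003 0.1007 0.1013] [0.50156305 0.50204808 0.50207208]
side skirt (array([ 0.4723, -0.309 ]), np.float64(0.0012), 235)
side stem (array([ 0.4724, -0.3085]), np.float64(0.0011), 83)
side collar (array([ 0.472 , -0.3093]), np.float64(0.001), 144)
stemtop 0.11782726630082663
tip [0.1028 0.1033 0.1051 0.1061 0.1069] [-0.44067549 -0.44034291 -0.4398043 ]
tip [0.1024 0.1031 0.1032 0.1035 0.1036] [0.50226145 0.50274527 0.50287169]
wrist skirt (array([ 0.4724, -0.3101]), np.float64(0.0001), 201)
wrist stem (array([ 0.4725, -0.3098]), np.float64(0.0002), 834)
wrist collar (array([ 0.4724, -0.3102]), np.float64(0.0002), 757)
stemtop 0.11973918330022669
tip [0.1034 0.1037 0.1038 0.1038 0.104 ] [-0.44114437 -0.44104428 -0.44101968]
tip [0.1033 0.1033 0.1033 0.1034 0.1035] [0.50423394 0.50428321 0.50429961]
```

View pics/wrist7.png

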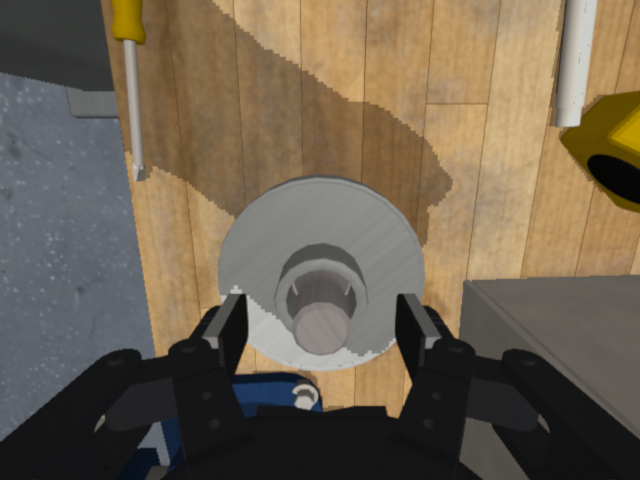

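Request:
arm_command --rows '[0,0.6,-0.03,0,0,0,0.5,0,1.3,-0.03,0,0,0,0.5,0,2,-0.03,0,0,0,0.5,0,2.4,-0.03,0,0,0,0.5,0,2.4,-0.03,0,0,0,0.5,0,2.4,-0.03,0,0,0,0.2,0,2.4,-0.03,0,0,0,-0.3,0,2.4,-0.03,0,0,0,-1,0,2.4,-0.03,0,0,0,-1,0,2.4,-0.03,0,0,0,-1,0,2.4,-0.03,0,0,0,-1]' --force 80

```text
time: 8.9
ee_pos: [0.4726, -0.3099, 0.1461]
tcp_rot: [-90.0, -0.0, 0.0]
wrist_force: [-2.0, 0.6, 5.9]
opening: 0.0413
```

Request:
arm_command --rows '[0,-0.3,0,0,0,0,-1,0,-0.6,0,0,0,0,-1,0,-1,0,0,0,0,-1,0,-1.5,0,0,0,0,-1,0,-1.5,0,0,0,0,-1]'

```text
time: 9.32
ee_pos: [0.4728, -0.31, 0.1615]
tcp_rot: [-90.0, -0.1, 0.0]
wrist_force: [0.2, 0.9, -1.5]
opening: 0.0419
```

Run:
```python
from fit import *
o=sensors.get_obs();print(o['ee_pos'],o['opening'],o['wrist_force'])
for n in ['scene','side']:
    c=cam(n,n+'8.png');cv2.imwrite('pics/'+n+'8c.png',cv2.resize(c['pixels'][160:340,260:500],(800,600)))
```

```text
[ 0.47283592 -0.30999496  0.16153053] 0.041867624343867815 [ 0.24197166  0.91942809 -1.47538411]
```

View pics/scene8c.png

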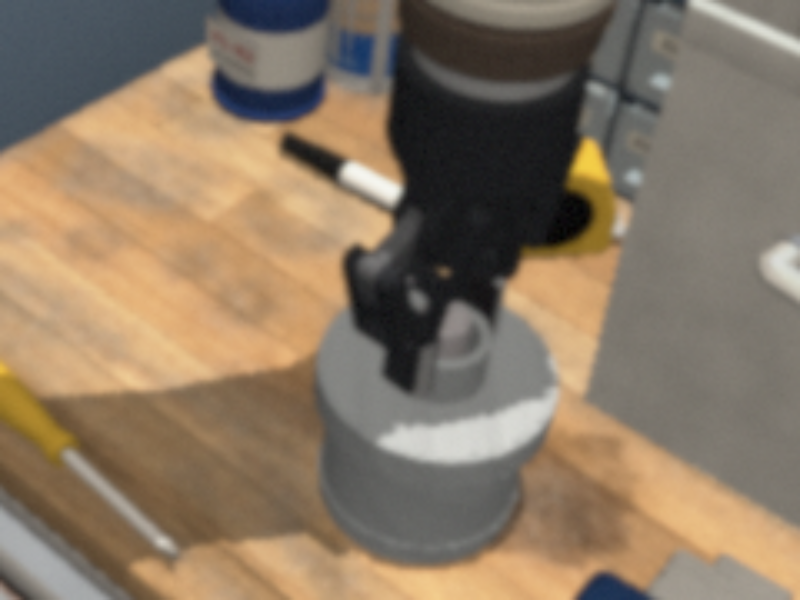

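View pics/side8c.png

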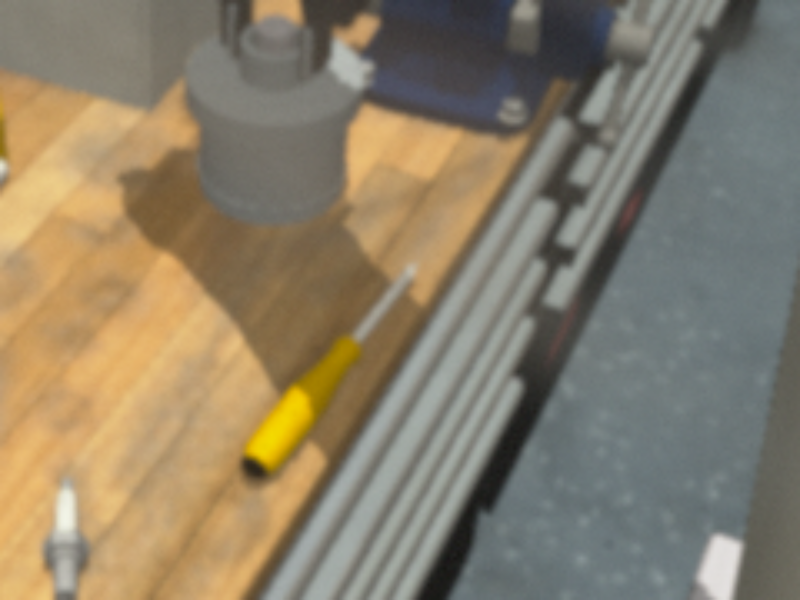

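Request:
arm_command --rows '[0,-0.6,0,0,0,0,-1,0,-1.4,0,0,0,0,-1,0,-2.2,0,0,0,0,-1,0,-3,0,0,0,0,-1,0,-3.8,0,0,0,0,-1,0,-4.6,0,0,0,0,-1,0,-5.4,0,0,0,0,-1,0,-6.2,0,0,0,0,-1,0,-7,0,0,0,0,-1,0,-7.1,0,0,0,0,-1,0,-7.1,0,0,0,0,-1,0,-7.1,0,0,0,0,-1]'

```text
time: 10.42
ee_pos: [0.4725, -0.3098, 0.2311]
tcp_rot: [-90.0, 0.0, -0.0]
wrist_force: [-0.2, -1.4, -2.5]
opening: 0.0415
```

Run:
```python
from fit import *
o=sensors.get_obs();print(o['ee_pos'],o['tcp_rot'],o['opening'],o['wrist_force'])
for n in ['scene','side']:
    c=cam(n,n+'9.png');cv2.imwrite('pics/'+n+'9c.png',cv2.resize(c['pixels'][100:340,220:540],(800,600)))
    P=pts(c).reshape(-1,3);P=P[~np.isnan(P).any(1)]
    r=np.hypot(P[:,0]-.4725,P[:,1]+.3098)
    s=P[(r>.026)&(r<.052)&(P[:,2]>.14)&(P[:,2]<.17)]
    s=s[abs(s[:,2]-np.median(s[:,2]))<.006]
    A=np.c_[s[:,:2]-[.472,-.3095],np.ones(len(s))];k,*_=np.linalg.lstsq(A,s[:,2],rcond=None)
    print(n,'plate',k.round(4),len(s))
    b=P[(r>.052)&(r<.058)&(P[:,2]>.1)&(P[:,2]<.16)]; print('skirt z',np.percentile(b[:,2],[0,2,98]).round(4),circ(b,.055))
    s=P[(r<.014)&(P[:,2]>.08)&(P[:,2]<.13)]; print('stem',np.percentile(s[:,2],[50,98]) if len(s) else None, len(s), circ(s,.012) if len(s)>5 else '')
    s=P[(r>.02)&(r<.047)&(P[:,2]>.05)&(P[:,2]<.08)]; 
    A=np.c_[s[:,:2]-[.472,-.3095],np.ones(len(s))];k,*_=np.linalg.lstsq(A,s[:,2],rcond=None)
    print('flange top',k.round(4),np.median(s[:,2]),len(s))
    for t in ['spark_plug_0','screwdriver_yellow']:
        print(t,models.spot_point(t,n)[:1])
```

```text
[ 0.47246219 -0.30978412  0.23107132] [-8.99889833e+01  1.89839468e-02 -7.38065443e-04] 0.0415115478623286 [-0.23374719 -1.35710331 -2.53887647]
scene plate [-0.0017 -0.0009  0.1519] 1649
skirt z [0.1318 0.1338 0.1531] (array([ 0.4722, -0.3095]), np.float64(0.0011), 967)
stem [0.08212619 0.08540469] 24 (array([ 0.4734, -0.3085]), np.float64(0.0008), 24)
flange top [0.0128 0.0127 0.0629] 0.06290606870363069 1305
spark_plug_0 [{'location': [236.9, 222.7], 'conf': 0.66}]
screwdriver_yellow [{'location': [278.4, 293.4], 'conf': 0.56}]
side plate [-0.0012  0.0008  0.1525] 629
skirt z [0.1323 0.134  0.1535] (array([ 0.4724, -0.3093]), np.float64(0.0012), 556)
stem [0.0925679  0.10359191] 82 (array([ 0.4729, -0.31  ]), np.float64(0.0014), 82)
flange top [ 0.0125 -0.0237  0.0634] 0.06371250071427381 722
spark_plug_0 [{'location': [280.3, 328.0], 'conf': 0.7}]
screwdriver_yellow [{'location': [358.2, 270.8], 'conf': 0.56}]
```

View pics/scene9c.png

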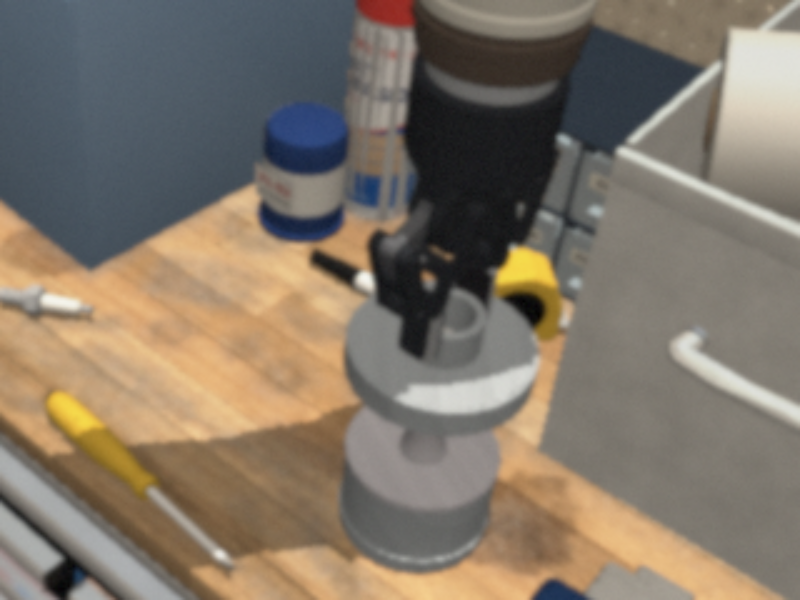

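View pics/side9c.png

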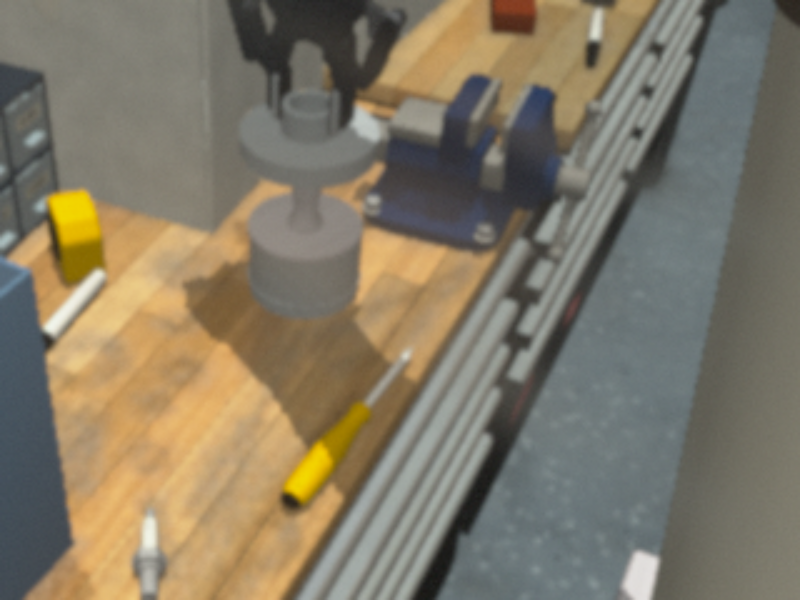

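Request:
arm_command --rows '[0,0,0,0,0,0,-1,0,0,0,0,0,0,-1,0,0,0,0,0,0,-1,0,0,0,0,0,0,-1,0,0,0,0,0,0,-1,0,0,0,0,0,0,-1]'

```text
time: 11.22
ee_pos: [0.4725, -0.3098, 0.2314]
tcp_rot: [-90.0, 0.0, -0.0]
wrist_force: [0.2, -0.0, -2.0]
opening: 0.0412
```

Run:
```python
from fit import *
c=cam('scene');P=pts(c).reshape(-1,3);P=P[~np.isnan(P).any(1)]
r=np.hypot(P[:,0]-.4725,P[:,1]+.3098)
s=P[(r>.018)&(r<.045)&(P[:,2]>.055)&(P[:,2]<.075)]
A=np.c_[s[:,:2]-[.472,-.3095],np.ones(len(s))];k,*_=np.linalg.lstsq(A,s[:,2],rcond=None);print('flange',k.round(4))
s=P[(r>.026)&(r<.052)&(P[:,2]>.145)&(P[:,2]<.158)];print('plate',np.median(s[:,2]),sensors.get_obs()['opening'])
print(bot.job_done())
```

```text
flange [-0.0012 -0.0001  0.063 ]
plate 0.15222256538662493 0.041385188702886364
the job is handed in; nothing more can be done
None
```

The bearing is sealed in. The inner lid is seated in the tin, and the arm is holding the outer lid by its collar, level and still, above the stem. I handed the job in at about 11 s.

I gripped the stem, carried both lids over together and lowered them until about 18 N pushed back. I kept hold until the cameras showed the lids level and at seated height. Then I let go of the stem, took the collar and lifted the outer lid about 85 mm straight up.

- **Seal:** the inner lid's flange measured level. It stands about 65 mm above the bench, the seated height, after allowing for that camera reading about 2 mm low.
- **Outer lid:** its skirt edge is about 15 mm above the stem top, and the grip is steady.
- **Bystanders:** the spark plug and screwdriver still lie where they were in the pictures.

The tin-mouth detector disagreed with the depth-based fits by about 2 to 7 mm. I used the fits, which agreed between the two cameras to about 1 mm. No other check failed.

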